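# Lay the dressing tray in a clinic booth

## Task

Lay the metal dressing tray for the next patient: stand the lidded jar on the tray's middle rubber spot, the little steel pot mouth-up on the spot between the jar and the tray's handle, and the bottle on the spot at the other end, each upright and centred on its spot. Lay the roll of tape flat on the jar's lid, centred. Leave the marker pen where it lies.

Things in the scene. Friction and masses are not known exactly. Their poses are not given: they have to be found in the camera images.
- jar_center (a point): Centre, half-way up, of the loose dressing jar: a white ceramic cylinder 60 mm in diameter with a flat steel lid (58 mm across, fixed to it), 62 mm high in all; its z axis points up. 0.18 to 0.33 kg.
- bottle_center (a point): Centre, half-way up, of the loose bottle: round, clear plastic with a paper band and a narrower white cap, body 48 mm in diameter, 100 mm high in all; the straight body reaches to at least 55 mm above its foot, then narrows. z axis up. 0.09 to 0.17 kg.
- gallipot_center (a point): Centre, half-way up, of the loose little steel pot (gallipot): open at the top, 40 mm high, outside diameter 50 mm at the foot and 56 mm at the rim, wall 3 mm. z axis up, towards its mouth. About 0.08 kg.
- tape_center (a point): Centre, half-way up, of the loose roll of white paper tape lying flat: a ring 54 mm in outer diameter with a 38 mm hole, 24 mm high; its z axis is the ring's axis and points up. About 0.04 kg.
- dressing_tray: The dressing tray to be laid: a fixed oblong metal tray, 264 mm long (its x axis) by 130 mm wide (y), floor 3 mm thick, rim 8 mm high; origin at the centre of its underside, on the worktop. A flat-lying dark loop handle sticks out 50 mm beyond the end at +x. Three dark round rubber spots, 68 mm across and practically flush with the floor, lie along its centre line at x = -85, 0 and +85 mm (+85 is the spot next to the handle). It may be turned any way round.
- supply_tray: The square white supply tray, fixed, 250 by 250 mm, floor 3 mm thick, rim 8 mm high, origin at the centre of its underside, on which the jar, bottle, pot and tape stand at the start in no set order, about 124 mm apart in a square (each up to about 10 mm off).
- marker: Bystander: a white marker pen with a blue cap, 135 mm long, 17 mm thick, lying on the worktop beyond the two trays; origin under its middle, x axis along it. To be left alone. (Farther out still, along the far edge more than 0.74 m ahead of the robot, stand a carton of gloves 70 mm high, a round yellow sharps bin 137 mm high and a round white tub 108 mm high, which play no part.)
Mind the look-alikes: they are no part of the job. What is shaped like the part that bears tape_center but green or orange is not meant.

How it is judged:
By the outcome, as a careful person would: the job done as asked, in the order asked, and still so for the second after the job is handed in, with the robot touching nothing.
It also fails if it takes over 106 s, if anything falls off the work surface, if the arm or the gripper's body presses on something with over 40 N, if the wrist force passes 120 N, or if a joint passes its speed limit or range.

## Robot

A 6-joint arm with a two-finger parallel gripper is mounted at the origin on the work surface. World frame = base frame: x ahead of the robot, y to its left, z up, the work surface at z = 0. Lengths are in m, angles in rad, forces in N, time in s.
With the tool pointing down it reaches from about 0.375 to 0.975 m from the base axis. Payload 3.8 kg.
Tool frame: the origin (TCP) lies on the centre line of the jaws, within the pads' length; the fingertips stand 14 mm ahead of it and the grasp point (between the pads) lies 5 mm behind it; z points along the fingers, y is the line along which they close (so a half turn about z gives the same grasp; the last joint's range is limited). The gripper opens to 85 mm and grips with 20 to 120 N. Pads are 22 mm wide; open, the fingers measure 114 mm over their backs; the gripper's body (76 mm by 85 mm) begins 54 mm behind the grasp point. The pads swing forward as they close: fully open they stand 13 mm farther back than shut.
Start: joints at [-1.337, 0.264, 1.604, -0, 1.274, -0.037], TCP at [0.181, -0.65, 0.245] pointing down, gripper open.
Joint ranges: [-2.63, 2.63], [-0.94, 2.18], [0.31, 2.57], [-1.31, 4.45], [0, 2.66], [-2.55, 2.55]. Speed limits (rad/s): [2.57, 2.57, 3.14, 3.14, 3.14, 3.14].

## Interface

Orientations are given as a rotation vector (axis times angle).
In Python, from workcell import bot, eyes, spot_in gives the robot as it stands.
- The arm moves only by the tool carry_out, never from a script. Its argument "series" is text: rows parted by semicolons, each of 4 numbers parted by spaces: the shift along the world's x, y, z in m, then the turn about the world's z in degrees. In form: tx ty tz roll; .... A call has 1 to 20 rows; each row shifts and turns the commanded pose from where the row before left it; what a row does not reach is not made up. A row lasts 1/8 s, in which the tool goes at most 62.5 mm and 10.7 degrees, less where a joint would pass 70% of its speed; a pose out of reach is approached as far as the arm can. A call is refused whole if a number of a shift passes 0.0625 or a number of a turn 10.7, either way. A call with a gripper value outside its range is refused whole. "jaw" is the gripper command: -1 is shut, 1 is fully open, values between are in proportion, set as the call begins (left out, the last holds). The fingers move at their own pace and stop on an object; "grip_force" is the grip in N (left out, the last holds). Time passes only in rows, so rows that do not move let the fingers close. It gives the time, the measured TCP pose, the force, the opening and the grip force at its end, in the units of the state.
- bot.read_state(): the state, without advancing time (a new reading comes with each control period).
- eyes.read_camera(name): name is "side" or "top"; returns (picture, depth): 420x560x3 uint8, blue, green, red; 420x560 float32, m along the optical axis (not along the pixel's ray), 0 where there is no reading.
- eyes.get_calibration(name): a dict with "K" (3x3 intrinsics, pixels), "position" and "rotation" of the camera in the world. Camera axes: x right, y down, z forward; pixel columns grow to the right and rows downward; lengths in m; the calibration is good to about 2 mm. A picture is of the moment at which its call begins. get_calibration takes no time and is no camera call.
- bot.finish_job(): hands the job in; it is judged then, once.
Trained networks look in the newest picture that a camera, given by its name, has taken for a name from the list of things; names that differ only in an ending like _2 or _b are one class to them, and where a whole thing is asked for, a point or a joint stands for the part that bears it (a point fixed in the world has none). Each returns a list of dicts, best first, with "score" (0 to 1); they miss things now and then, are a little off and sometimes report something else, mostly with a low value. They report only what shows in the picture. A call takes as long as a camera call. They do not tell look-alikes from the thing itself.
- spot_in(camera, target): "rect" ([centre column, centre row, width, height] in pixels, round what is visible of it).
The state is a dict: "time": time; "q": joint angles; "joint_vel": joint speeds; "joint_torque": joint torques, N m; "tool_pos": TCP position; "tcp_rot": TCP orientation; "wrist_force": force on the tool from outside, world axes, zero at the start; "torque": the same for the moment, N m; "width": opening from 0.0 (shut) to 1.0 (fully open); "grip_force": force on a finger pad.
Only numpy, scipy, OpenCV 4.12 (cv2) and the standard library are available. Lean on these libraries where they do the work, as an engineer would, in place of code of your own. Each camera call takes 0.05 s, during which the arm holds its last target. There are 200 camera calls.

## Working session

There is one attempt and no reset: what is moved stays moved. The work goes in short steps, Python scripts to look and compute and a tool call to move; the robot and the scene stay as the last step left them, time stands still between calls to the robot, and variables do not carry over. Pictures are saved under pics/ and viewed, at most 14 in all, crops included, and the job is handed in when it is done.

Besides the shell and the picture viewer there is one more tool, called after "Emit:" by a JSON object that holds its "name" and its "arguments". carry_out: Moves the arm, as the interface text tells. Its arguments: {"type":"object","properties":{"series":{"type":"string"},"jaw":{"type":"number"},"grip_force":{"type":"number"}},"required":["series"]}

```bash
mkdir -p pics; cat > h.py <<'E'
import numpy as np, cv2
from workcell import bot, eyes, spot_in
def cloud(cam, d):
    c=eyes.get_calibration(cam); K=np.array(c["K"]); R=np.array(c["rotation"]); p=np.array(c["position"])
    if R.shape!=(3,3): R=cv2.Rodrigues(R)[0]
    v,u=np.mgrid[:d.shape[0],:d.shape[1]]
    P=np.stack([(u-K[0,2])/K[0,0]*d,(v-K[1,2])/K[1,1]*d,d],-1)@R.T+p
    P[d==0]=np.nan
    return P
E
python3 - <<'E'
from h import *
for n in ("top","side"):
    im,d=eyes.read_camera(n); cv2.imwrite(f"pics/{n}0.png",im); np.save(f"{n}0.npy",d)
    c=eyes.get_calibration(n); print(n,c)
    P=cloud(n,d)
    for t in ("jar_center","bottle_center","gallipot_center","tape_center","dressing_tray","supply_tray","marker"):
        for r in spot_in(n,t)[:3]:
            u,v=map(int,r["rect"][:2]); print(t,round(r["score"],2),np.round(r["rect"]),P[v,u].round(3))
print(bot.read_state())
E
```

```text
top {'K': array([[396.71127376,   0.        , 279.46025645],
       [  0.        , 396.71127376, 210.1814567 ],
       [  0.        ,   0.        ,   1.        ]]), 'position': array([0.35556772, 0.02196695, 0.96420581]), 'rotation': array([-2.13236792,  2.13784229, -0.2147142 ])}
jar_center 0.67 [219. 190.  27.  32.] [0.571 0.144 0.064]
bottle_center 0.91 [166. 199.  28.  25.] [0.547 0.262 0.077]
gallipot_center 0.8 [168. 249.  26.  21.] [0.439 0.27  0.01 ]
tape_center 0.85 [179. 313.  29.  24.] [ 0.289  0.24  -0.002]
tape_center 0.63 [219. 246.  25.  22.] [0.446 0.152 0.004]
tape_center 0.59 [286. 281.  22.  23.] [ 0.36 -0.01  0.  ]
dressing_tray 0.76 [375. 202.  66. 125.] [ 0.552 -0.235  0.003]
supply_tray 0.92 [195. 221. 113. 116.] [0.505 0.212 0.003]
marker 0.65 [282. 134.   8.  52.] [ 0.726 -0.002  0.011]
side {'K': array([[530.28112133,   0.        , 274.61239056],
       [  0.        , 530.28112133, 206.4908118 ],
       [  0.        ,   0.        ,   1.        ]]), 'position': array([0.29528313, 0.75881418, 1.00363069]), 'rotation': array([-0.41039505,  2.8489923 , -1.004382
[... 700 characters left out ...]
 38.] [0.544 0.295 0.075]
{'time': 0.8, 'q': array([-1.33691129e+00,  2.63861135e-01,  1.60397207e+00,  3.61448240e-05,
        1.27368388e+00, -3.69043235e-02]), 'joint_vel': array([ 0.00064376,  0.00038185, -0.00014496, -0.001118  , -0.0013149 ,
       -0.00084416]), 'joint_torque': array([-4.19460912e-04, -5.14975512e+01, -3.67704213e+01, -1.25289439e-04,
        5.94417179e-04, -2.73718840e-06]), 'tool_pos': array([ 0.18056717, -0.65041577,  0.24532105]), 'tcp_rot': array([3.11277232e+00, 4.24030376e-01, 6.56960055e-05]), 'wrist_force': array([-0.06781228, -0.5885769 ,  0.26559387]), 'torque': array([-0.00933431,  0.01662477, -0.06136262]), 'grip_force': 0.0, 'width': 0.9981863181925736}
```

```bash
python3 -c "
import cv2
for n,(a,b,c,e) in dict(top=(100,400,110,350),side=(100,420,170,400)).items():
    im=cv2.imread(f'pics/{n}0.png')
    cv2.imwrite(f'pics/{n}0c.png',cv2.resize(im[110:350,140:460] if n=='top' else im[110:390,170:400],None,fx=2.5 if n=='top' else 2.1,fy=2.5 if n=='top' else 2.1,interpolation=3))
"
```

```text
(no output)
```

View pics/top0c.png

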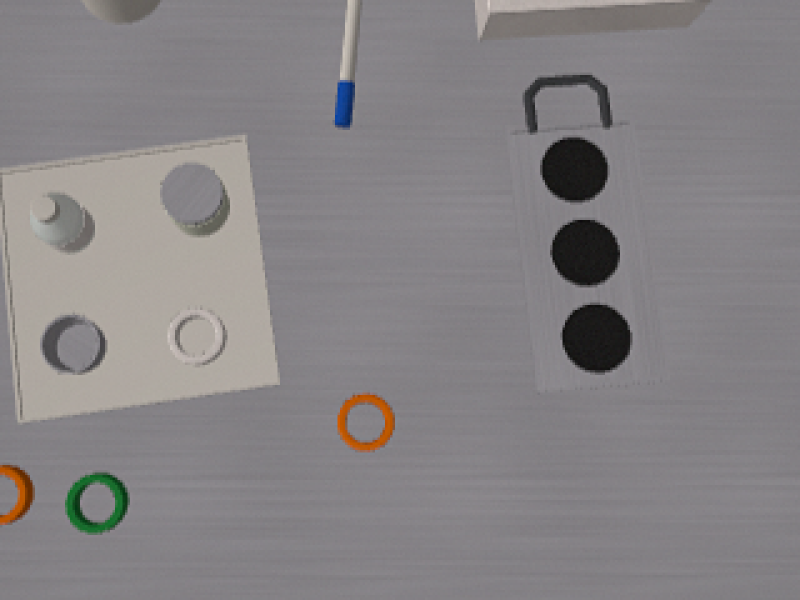

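View pics/side0c.png

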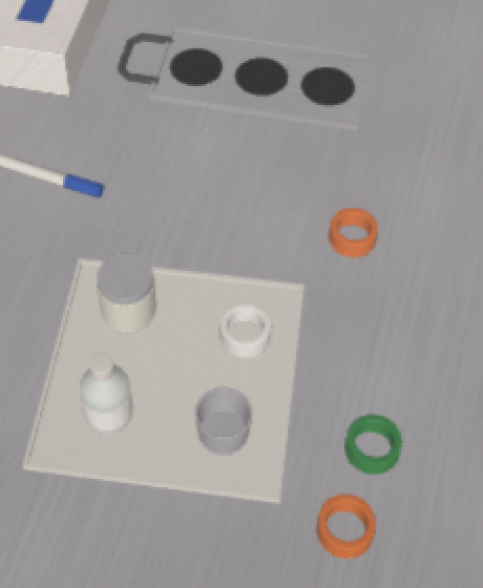

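The top view shows, in crop pixels, the bottle (58,220), jar (193,195), pot (73,343) and white tape (196,335) on the supply tray. The dressing tray's handle is at the far end, with spots at (575,168), (585,252) and (597,338). The green and orange rings outside the supply tray are look-alikes. Next I'll measure precisely.

```bash
cat >> h.py <<'E'
def circ(X,iters=8):
    # robust circle centre of boundary/annulus: min enclosing
    (c,r)=cv2.minEnclosingCircle(X.astype(np.float32)); return np.array(c),r
def plane(cam,uv,z):
    c=eyes.get_calibration(cam); K=np.array(c["K"]); R=np.array(c["rotation"]); p=np.array(c["position"])
    if R.shape!=(3,3): R=cv2.Rodrigues(R)[0]
    r=np.c_[(uv[:,0]-K[0,2])/K[0,0],(uv[:,1]-K[1,2])/K[1,1],np.ones(len(uv))]@R.T
    return p+r*((z-p[2])/r[:,2])[:,None]
def near(cam,d,xy,zlo,zhi,rad=.045):
    P=cloud(cam,d); m=(np.hypot(P[...,0]-xy[0],P[...,1]-xy[1])<rad)&(P[...,2]>zlo)&(P[...,2]<zhi)
    return P[m]
E
python3 - <<'E'
from h import *
g=dict(jar=((.567,.15),.055,.08),bottle=((.545,.275),.09,.12),pot=((.442,.265),.032,.055),tape=((.447,.15),.016,.04))
for n in ("top","side"):
    im=cv2.imread(f"pics/{n}0.png"); d=np.load(f"{n}0.npy"); P=cloud(n,d)
    m=(im.max(2)<50)&(np.abs(P[...,0]-.54)<.16)&(np.abs(P[...,1]+.23)<.1)
    N,l,s,c=cv2.connectedComponentsWithStats(m.astype(np.uint8))
    for i in range(1,N):
        if s[i,4]>150:
            v,u=np.where(l==i); X=plane(n,np.c_[u,v],.003)
            print(n,"spot",s[i,4],X.mean(0).round(4),np.ptp(X,0).round(3),"depthz",np.nanmedian(P[l==i][:,2]).round(4))
    for k,(xy,a,b) in g.items():
        Q=near(n,d,xy,a,b); Q=Q[np.abs(Q[:,2]-np.percentile(Q[:,2],80))<.008]
        c,r=circ(Q[:,:2]); print(n,k,len(Q),"mean",Q.mean(0).round(4),"enc",c.round(4),round(r,4),"z",np.percentile(Q[:,2],[50,95]).round(4))
E
```

```text
top spot 517 [ 0.6155 -0.2234  0.003 ] [0.062 0.064 0.   ] depthz 0.0034
top spot 543 [ 0.5307 -0.2302  0.003 ] [0.063 0.065 0.   ] depthz 0.0034
top spot 571 [ 0.446  -0.2369  0.003 ] [0.063 0.064 0.   ] depthz 0.0033
top jar 481 mean [0.5747 0.151  0.0647] enc [0.5755 0.1508] 0.0292 z [0.0646 0.0676]
top bottle 92 mean [0.5516 0.2751 0.1025] enc [0.5526 0.2753] 0.0121 z [0.1026 0.105 ]
top pot 128 mean [0.437  0.2646 0.0418] enc [0.4372 0.2628] 0.028 z [0.0424 0.0449]
top tape 217 mean [0.4464 0.1489 0.0264] enc [0.4464 0.149 ] 0.0267 z [0.0266 0.0292]
side jar 497 mean [0.5737 0.1542 0.0634] enc [0.5736 0.1523] 0.0302 z [0.0635 0.0668]
side bottle 110 mean [0.5504 0.2789 0.1015] enc [0.5499 0.2776] 0.0126 z [0.1018 0.1049]
side pot 187 mean [0.4361 0.2638 0.0402] enc [0.4368 0.2636] 0.0284 z [0.0406 0.0443]
side tape 262 mean [0.4451 0.1516 0.0245] enc [0.4457 0.1509] 0.028 z [0.0248 0.028 ]
```

```bash
python3 - <<'E'
from h import *
n="side"
im=cv2.imread(f"pics/{n}0.png"); d=np.load(f"{n}0.npy"); P=cloud(n,d)
m=(im.max(2)<75)&(np.abs(P[...,0]-.54)<.16)&(np.abs(P[...,1]+.23)<.12)
N,l,s,c=cv2.connectedComponentsWithStats(m.astype(np.uint8))
for i in range(1,N):
    if s[i,4]>60:
        v,u=np.where(l==i); X=plane(n,np.c_[u,v],.003)
        print(n,"spot",s[i,4],X.mean(0).round(4),np.ptp(X,0).round(3))
print(bot.read_state()["time"])
E
```

```text
side spot 305 [ 0.6132 -0.2207  0.003 ] [0.062 0.062 0.   ]
side spot 323 [ 0.5287 -0.2278  0.003 ] [0.063 0.064 0.   ]
side spot 325 [ 0.4443 -0.2344  0.003 ] [0.062 0.062 0.   ]
0.8
```

Emit:
{"name": "carry_out", "arguments": {"series": "0.04 0.06 0 -5.5; 0.04 0.06 0 -5.5; 0.04 0.06 0 0; 0.04 0.06 0 0; 0.04 0.06 0 0; 0.04 0.06 0 0; 0.04 0.06 0 0; 0.03 0.06 0 0; 0.03 0.06 0 0; 0.03 0.06 0 0; 0.02 0.06 0 0; 0.004 0.06 0 0; 0 0.06 0 0; 0 0.02 0 0; 0 0 0 0", "jaw": 1, "grip_force": 40}}

```text
time: 2.68
tool_pos: [0.5308, 0.0815, 0.2454]
tcp_rot: [3.139, 0.128, 0.0]
wrist_force: [-0.6, -0.4, 0.3]
width: 0.999
grip_force: 0.0
```

Emit:
{"name": "carry_out", "arguments": {"series": "0.022 0.035 0 0; 0.0217 0.035 0 0; 0 0 -0.05 0; 0 0 -0.05 0; 0 0 0 0; 0 0 0 0"}}

```text
time: 3.42
tool_pos: [0.5758, 0.1496, 0.1469]
tcp_rot: [3.139, 0.122, 0.003]
wrist_force: [0.5, 0.4, 0.0]
width: 0.999
grip_force: 0.0
```

Emit:
{"name": "carry_out", "arguments": {"series": "-0.001 0.002 -0.04 0; 0 0 -0.04 0; 0 0 -0.031 0; 0 0 0 0; 0 0 0 0"}}

```text
time: 4.05
tool_pos: [0.5762, 0.1529, 0.0373]
tcp_rot: [-3.138, -0.123, -0.008]
wrist_force: [0.8, 0.3, -0.5]
width: 1.0
grip_force: 0.0
```

Emit:
{"name": "carry_out", "arguments": {"series": "0 0 0 0; 0 0 0 0; 0 0 0 0; 0 0 0 0; 0 0 0 0; 0 0 0 0; 0 0 0 0", "jaw": -1}}

```text
time: 4.92
tool_pos: [0.5755, 0.1528, 0.037]
tcp_rot: [-3.139, -0.124, -0.007]
wrist_force: [-0.9, -2.2, 6.7]
width: 0.69
grip_force: 42.4
```

Emit:
{"name": "carry_out", "arguments": {"series": "0 0 0.03 0; 0 0 0.03 0; -0.005 -0.04 0 0; -0.005 -0.04 0 0; -0.005 -0.04 0 0; -0.005 -0.04 0 0; -0.005 -0.04 0 0; -0.005 -0.04 0 0; -0.005 -0.04 0 0; -0.005 -0.04 0 0; -0.004 -0.04 0 0; -0.001 -0.022 0 0; 0 0 0 0; 0 0 0 0; 0 0 0 0"}}

```text
time: 6.8
tool_pos: [0.5286, -0.2281, 0.0941]
tcp_rot: [-3.138, -0.126, 0.001]
wrist_force: [-0.1, -0.6, -2.3]
width: 0.686
grip_force: 44.7
```

Emit:
{"name": "carry_out", "arguments": {"series": "0.002 -0.001 -0.03 0; 0 0 -0.02 0; 0 0 -0.005 0; 0 0 0 0; 0 0 0 0; 0 0 0 0"}}

```text
time: 7.55
tool_pos: [0.5313, -0.2308, 0.0402]
tcp_rot: [3.138, 0.124, 0.003]
wrist_force: [0.7, -0.7, -3.4]
width: 0.689
grip_force: 44.7
```

Emit:
{"name": "carry_out", "arguments": {"series": "0 0.001 -0.002 0; 0 0 -0.001 0; 0 0 0 0; 0 0 0 0"}}

```text
time: 8.05
tool_pos: [0.5307, -0.2295, 0.037]
tcp_rot: [3.139, 0.124, 0.0]
wrist_force: [-2.5, 1.2, 5.6]
width: 0.685
grip_force: 45.4
```

Emit:
{"name": "carry_out", "arguments": {"series": "0 0 0 0; 0 0 0 0; 0 0 0 0; 0 0 0 0; 0 0 0.03 0; 0 0 0.04 0; 0 0 0.03 0; 0 0.04 0 0; 0 0.05 0 0; 0 0.05 0 0; 0 0.05 0 0; 0 0 0 0", "jaw": 1}}

```text
time: 9.55
tool_pos: [0.5302, -0.0365, 0.1362]
tcp_rot: [-3.138, -0.131, 0.0]
wrist_force: [-0.3, -0.1, 0.2]
width: 1.002
grip_force: 0.0
```

```bash
cat >> h.py <<'E'
SP=dict(top=dict(mid=(.5307,-.2302),han=(.6155,-.2234),far=(.446,-.2369)),side=dict(mid=(.5287,-.2278),han=(.6132,-.2207),far=(.4443,-.2344)))
def look(tag,checks):
    for n in ("top","side"):
        im,d=eyes.read_camera(n); cv2.imwrite(f"pics/{n}{tag}.png",im); np.save(f"{n}{tag}.npy",d)
        for k,(xy,a,b) in checks.items():
            xy0=SP[n][xy] if isinstance(xy,str) else xy
            Q=near(n,d,xy0,a,b,.04)
            if len(Q)<20: print(n,k,len(Q)); continue
            Q=Q[np.abs(Q[:,2]-np.percentile(Q[:,2],80))<.008]
            c,r=circ(Q[:,:2]); print(n,k,len(Q),"mean",Q.mean(0).round(4),"enc",c.round(4),round(r,4),"z50",np.median(Q[:,2]).round(4),"off",(Q.mean(0)[:2]-xy0).round(4),(c-xy0).round(4))
E
python3 -c "
from h import *
look('1',dict(jar=('mid',.055,.08)))"
```

```text
top jar 488 mean [ 0.5297 -0.2281  0.0647] enc [ 0.5303 -0.2283] 0.0296 z50 0.0648 off [-0.001   0.0021] [-0.0004  0.0019]
side jar 263 mean [ 0.5253 -0.2237  0.0624] enc [ 0.5292 -0.2263] 0.0326 z50 0.0626 off [-0.0034  0.0041] [0.0005 0.0015]
```

Emit:
{"name": "carry_out", "arguments": {"series": "-0.015 0.05 0 0; -0.016 0.05 0 0; -0.016 0.05 0 0; -0.016 0.05 0 0; -0.016 0.05 0 0; -0.014 0.05 0 0; 0 0 0 0; 0 0 0 0; 0 0 -0.03 0; 0 0 0 0"}}

```text
time: 10.9
tool_pos: [0.4363, 0.2577, 0.104]
tcp_rot: [3.137, 0.119, -0.008]
wrist_force: [0.4, 0.0, -1.1]
width: 1.002
grip_force: 0.0
```

Emit:
{"name": "carry_out", "arguments": {"series": "0.0005 0.005 -0.03 0; 0 0 -0.03 0; 0 0 -0.021 0; 0 0 0 0; 0 0 0 0"}}

```text
time: 11.52
tool_pos: [0.4393, 0.2655, 0.0266]
tcp_rot: [-3.139, -0.122, -0.002]
wrist_force: [-0.3, 0.1, 0.7]
width: 0.999
grip_force: 0.0
```

Emit:
{"name": "carry_out", "arguments": {"series": "0 0 0 0; 0 0 0 0; 0 0 0 0; 0 0 0 0; 0 0 0 0; 0 0 0 0; 0 0 0 0", "jaw": -1, "grip_force": 30}}

```text
time: 12.4
tool_pos: [0.439, 0.266, 0.027]
tcp_rot: [-3.139, -0.124, -0.003]
wrist_force: [-1.3, -2.2, 6.8]
width: 0.643
grip_force: 30.5
```

Emit:
{"name": "carry_out", "arguments": {"series": "0 0 0.03 0; 0 0 0.03 0; 0 0 0.03 0; 0.018 -0.05 0 0; 0.018 -0.05 0 0; 0.018 -0.05 0 0; 0.018 -0.05 0 0; 0.018 -0.05 0 0; 0.018 -0.05 0 0; 0.018 -0.05 0 0; 0.018 -0.05 0 0; 0.018 -0.05 0 0; 0.015 -0.038 0 0; 0 0 0 0; 0 0 0 0; 0 0 0 0"}}

```text
time: 14.4
tool_pos: [0.6145, -0.221, 0.1152]
tcp_rot: [-3.138, -0.126, 0.001]
wrist_force: [0.9, 0.4, -0.7]
width: 0.643
grip_force: 32.1
```

Emit:
{"name": "carry_out", "arguments": {"series": "0.001 -0.0015 -0.03 0; 0 0 -0.03 0; 0 0 -0.02 0; 0 0 -0.005 0; 0 0 0 0; 0 0 0 0; 0 0 0 0"}}

```text
time: 15.28
tool_pos: [0.617, -0.2243, 0.0316]
tcp_rot: [3.138, 0.124, 0.003]
wrist_force: [0.3, 0.3, -0.4]
width: 0.646
grip_force: 32.1
```

Emit:
{"name": "carry_out", "arguments": {"series": "-0.0005 0.001 -0.003 0; 0 0 -0.0015 0; 0 0 0 0; 0 0 0 0"}}

```text
time: 15.78
tool_pos: [0.6158, -0.223, 0.027]
tcp_rot: [3.139, 0.124, 0.001]
wrist_force: [-2.3, 1.4, 5.4]
width: 0.642
grip_force: 32.5
```

Emit:
{"name": "carry_out", "arguments": {"series": "0 0 0 0; 0 0 0 0; 0 0 0 0; 0 0 0 0; 0 0 0.03 0; 0 0 0.04 0; 0 0 0.04 0; 0 0.04 0 0; 0 0.05 0 0; 0 0.05 0 0; 0 0.05 0 0; 0 0 0 0", "jaw": 1}}

```text
time: 17.27
tool_pos: [0.6152, -0.0295, 0.1357]
tcp_rot: [-3.138, -0.13, 0.001]
wrist_force: [0.1, -0.5, 0.4]
width: 1.001
grip_force: 0.0
```

```bash
python3 -c "
from h import *
look('2',dict(jar=('mid',.055,.08),pot=('han',.032,.055)))"
```

```text
top jar 490 mean [ 0.5296 -0.228   0.0646] enc [ 0.5304 -0.2288] 0.0292 z50 0.0647 off [-0.0011  0.0022] [-0.0003  0.0014]
top pot 90 mean [ 0.6158 -0.2343  0.041 ] enc [ 0.6138 -0.2219] 0.0281 z50 0.0418 off [ 0.0003 -0.0109] [-0.0017  0.0015]
side jar 306 mean [ 0.5292 -0.2252  0.0625] enc [ 0.5297 -0.2272] 0.0317 z50 0.0626 off [0.0005 0.0026] [0.001  0.0006]
side pot 136 mean [ 0.613  -0.2218  0.0382] enc [ 0.613 -0.222] 0.0307 z50 0.038 off [-0.0002 -0.0011] [-0.0002 -0.0013]
```

Emit:
{"name": "carry_out", "arguments": {"series": "-0.01 0.05 0.01 0; -0.01 0.05 0 0; -0.011 0.05 0 0; -0.011 0.05 0 0; -0.011 0.05 0 0; -0.011 0.05 0 0; 0 0.006 0 0; 0 0 0 0; 0 0 0 0; 0 0 0 0", "grip_force": 35}}

```text
time: 18.62
tool_pos: [0.552, 0.2716, 0.1457]
tcp_rot: [3.139, 0.121, -0.0]
wrist_force: [0.5, 0.4, 0.3]
width: 1.001
grip_force: 0.0
```

Emit:
{"name": "carry_out", "arguments": {"series": "-0.001 0.004 0 0; 0 0 -0.03 0; 0 0 -0.03 0; 0 0 -0.025 0; 0 0 -0.01 0; 0 0 0 0; 0 0 0 0"}}

```text
time: 19.5
tool_pos: [0.5516, 0.2775, 0.0521]
tcp_rot: [-3.138, -0.124, -0.003]
wrist_force: [0.1, 0.3, 0.6]
width: 1.001
grip_force: 0.0
```

Emit:
{"name": "carry_out", "arguments": {"series": "0 0 0 0; 0 0 0 0; 0 0 0 0; 0 0 0 0; 0 0 0 0; 0 0 0 0; 0 0 0 0; 0 0 0 0", "jaw": -1}}

```text
time: 20.5
tool_pos: [0.5513, 0.2774, 0.0519]
tcp_rot: [-3.139, -0.124, -0.002]
wrist_force: [-0.7, -1.4, 5.7]
width: 0.548
grip_force: 36.6
```

Emit:
{"name": "carry_out", "arguments": {"series": "0 0 0.02 0; 0 0 0.03 0; 0 0 0.03 0; -0.01 -0.04 0 0; -0.01 -0.05 0 0; -0.01 -0.05 0 0; -0.01 -0.05 0 0; -0.01 -0.05 0 0; -0.01 -0.05 0 0; -0.01 -0.05 0 0; -0.01 -0.05 0 0; -0.01 -0.05 0 0; -0.01 -0.04 0 0; -0.006 -0.034 0 0; 0 0 0 0; 0 0 0 0; 0 0 0 0"}}

```text
time: 22.62
tool_pos: [0.4446, -0.2359, 0.1309]
tcp_rot: [-3.139, -0.125, 0.0]
wrist_force: [-0.3, -0.8, -1.6]
width: 0.55
grip_force: 36.5
```

Emit:
{"name": "carry_out", "arguments": {"series": "0.0005 -0.0005 -0.03 0; 0 0 -0.03 0; 0 0 -0.014 0; 0 0 0 0; 0 0 0 0; 0 0 0 0"}}

```text
time: 23.38
tool_pos: [0.4461, -0.2379, 0.0581]
tcp_rot: [3.138, 0.124, 0.003]
wrist_force: [0.5, 0.0, -1.3]
width: 0.545
grip_force: 36.5
```

Emit:
{"name": "carry_out", "arguments": {"series": "-0.0005 0.001 -0.004 0; 0 0 -0.0022 0; 0 0 0 0; 0 0 0 0"}}

```text
time: 23.88
tool_pos: [0.4449, -0.2365, 0.0518]
tcp_rot: [3.139, 0.124, 0.001]
wrist_force: [-2.8, 1.4, 8.3]
width: 0.549
grip_force: 37.3
```

Emit:
{"name": "carry_out", "arguments": {"series": "0 0 0 0; 0 0 0 0; 0 0 0 0; 0 0 0 0; 0 0 0.03 0; 0 0 0.04 0; 0 0 0.04 0; 0 0.04 0 0; 0 0.05 0 0; 0 0.05 0 0; 0 0.05 0 0; 0 0 0 0", "jaw": 1}}

```text
time: 25.38
tool_pos: [0.4441, -0.0437, 0.1604]
tcp_rot: [-3.138, -0.131, 0.0]
wrist_force: [-0.5, -0.1, -0.1]
width: 1.002
grip_force: 0.0
```

```bash
python3 -c "
from h import *
look('3',dict(jar=('mid',.055,.08),pot=('han',.032,.055),bottle=('far',.09,.12),tape=((.446,.15),.016,.04)))"
```

```text
top jar 120 mean [ 0.5301 -0.2472  0.0648] enc [ 0.5302 -0.2397] 0.0261 z50 0.0649 off [-0.0006 -0.017 ] [-0.0005 -0.0095]
top pot 95 mean [ 0.6231 -0.2261  0.0414] enc [ 0.6134 -0.2228] 0.0278 z50 0.0418 off [ 0.0076 -0.0027] [-0.0021  0.0006]
top bottle 91 mean [ 0.4455 -0.235   0.1023] enc [ 0.4456 -0.2358] 0.0114 z50 0.1024 off [-0.0005  0.0019] [-0.0004  0.0011]
top tape 222 mean [0.4461 0.1489 0.0264] enc [0.4462 0.1496] 0.0272 z50 0.0267 off [ 0.0001 -0.0011] [ 0.0002 -0.0004]
side jar 260 mean [ 0.5314 -0.2239  0.0627] enc [ 0.531 -0.227] 0.0317 z50 0.0628 off [0.0027 0.0039] [0.0023 0.0008]
side pot 141 mean [ 0.6134 -0.2215  0.038 ] enc [ 0.6143 -0.2204] 0.031 z50 0.0383 off [ 0.0002 -0.0008] [0.0011 0.0003]
side bottle 4
side tape 262 mean [0.4451 0.1515 0.0244] enc [0.4464 0.1496] 0.0288 z50 0.0245 off [-0.0009  0.0015] [ 0.0004 -0.0004]
```

Emit:
{"name": "carry_out", "arguments": {"series": "0.001 0.05 0 0; 0.001 0.05 0 0; 0 0.05 0 0; 0 0.044 0 0; 0 0 -0.04 0; 0 0 -0.04 0; 0 0 0 0; 0 0 0 0; 0 0 0 0", "grip_force": 22}}

```text
time: 26.6
tool_pos: [0.4485, 0.1476, 0.0826]
tcp_rot: [-3.138, -0.122, -0.006]
wrist_force: [0.5, 0.5, -0.3]
width: 1.0
grip_force: 0.0
```

Emit:
{"name": "carry_out", "arguments": {"series": "-0.0025 0.002 -0.03 0; 0 0 -0.02 0; 0 0 -0.01 0; 0 0 0 0; 0 0 0 0; 0 0 0 0"}}

```text
time: 27.35
tool_pos: [0.445, 0.1499, 0.0215]
tcp_rot: [-3.139, -0.124, -0.003]
wrist_force: [-0.0, -0.3, -0.2]
width: 0.998
grip_force: 0.0
```

Emit:
{"name": "carry_out", "arguments": {"series": "0 0 0 0; 0 0 0 0; 0 0 0 0; 0 0 0 0; 0 0 0 0; 0 0 0 0; 0 0 0 0; 0 0 0 0", "jaw": -1}}

```text
time: 28.35
tool_pos: [0.4443, 0.1497, 0.021]
tcp_rot: [-3.139, -0.124, -0.001]
wrist_force: [-2.0, -0.5, 4.8]
width: 0.614
grip_force: 23.2
```

Emit:
{"name": "carry_out", "arguments": {"series": "0 0 0.03 0; 0 0 0.04 0; 0 0 0.04 0; 0.015 -0.04 0 0; 0.015 -0.05 0 0; 0.015 -0.05 0 0; 0.015 -0.05 0 0; 0.015 -0.05 0 0; 0.01 -0.05 0 0; 0 -0.05 0 0; 0 -0.038 0 0; 0 0 0 0; 0 0 0 0; 0 0 0 0"}}

```text
time: 30.1
tool_pos: [0.5288, -0.2271, 0.1302]
tcp_rot: [-3.138, -0.126, 0.001]
wrist_force: [-1.1, 0.8, -0.4]
width: 0.616
grip_force: 23.8
```

Emit:
{"name": "carry_out", "arguments": {"series": "0 0 -0.025 0; 0 0 -0.015 0; 0 0 -0.002 0; 0 0 0 0; 0 0 0 0; 0 0 0 0"}}

```text
time: 30.85
tool_pos: [0.5296, -0.2287, 0.0894]
tcp_rot: [3.138, 0.124, 0.002]
wrist_force: [0.6, 0.4, -0.8]
width: 0.614
grip_force: 23.8
```

Emit:
{"name": "carry_out", "arguments": {"series": "0 0 -0.004 0; 0 0 -0.002 0; 0 0 0 0; 0 0 0 0"}}

```text
time: 31.35
tool_pos: [0.5292, -0.2285, 0.083]
tcp_rot: [3.139, 0.124, 0.0]
wrist_force: [-1.3, 0.6, 5.0]
width: 0.606
grip_force: 24.3
```

Emit:
{"name": "carry_out", "arguments": {"series": "0 0 0 0; 0 0 0 0; 0 0 0 0; 0 0 0 0; 0 0 0.03 0; 0 0 0.04 0; 0 0 0.04 0; 0 0.04 0 0; 0 0.05 0 0; 0 0.05 0 0; 0 0.05 0 0; 0 0.05 0 0; -0.02 0.05 0 0; -0.03 0.05 0 0; 0 0 0 0", "jaw": 1}}

```text
time: 33.22
tool_pos: [0.477, 0.1144, 0.1923]
tcp_rot: [-3.138, -0.132, 0.002]
wrist_force: [0.2, -0.4, -0.4]
width: 1.003
grip_force: 0.0
```

```bash
python3 -c "
from h import *
look('4',dict(tape=('mid',.08,.1),jar=('mid',.055,.075),pot=('han',.032,.055),bottle=('far',.09,.12)))
a=cv2.imread('pics/top4.png')[130:280,320:450];b=cv2.imread('pics/side4.png')[100:200,220:350]
a=cv2.resize(a,(390,450),interpolation=3);b=cv2.resize(b,(390,300),interpolation=3);b=cv2.copyMakeBorder(b,0,150,0,0,0)
cv2.imwrite('pics/f4.png',np.hstack([a,b]))"
```

```text
top tape 245 mean [ 0.5303 -0.2267  0.0881] enc [ 0.5308 -0.2272] 0.0276 z50 0.0884 off [-0.0004  0.0035] [0.0001 0.003 ]
top jar 255 mean [ 0.5287 -0.2264  0.0655] enc [ 0.5298 -0.2279] 0.0287 z50 0.0651 off [-0.002   0.0038] [-0.0009  0.0023]
top pot 127 mean [ 0.6141 -0.2237  0.0412] enc [ 0.6133 -0.2225] 0.0279 z50 0.0415 off [-0.0014 -0.0003] [-0.0022  0.0009]
top bottle 89 mean [ 0.4456 -0.2352  0.1024] enc [ 0.4456 -0.2355] 0.0116 z50 0.1025 off [-0.0004  0.0017] [-0.0004  0.0014]
side tape 46 mean [ 0.5113 -0.2293  0.0859] enc [ 0.5152 -0.229 ] 0.0228 z50 0.0861 off [-0.0174 -0.0015] [-0.0135 -0.0012]
side jar 27 mean [ 0.5086 -0.223   0.0681] enc [ 0.5145 -0.2247] 0.0189 z50 0.0675 off [-0.0201  0.0048] [-0.0142  0.0031]
side pot 19 mean [ 0.6353 -0.2128  0.0395] enc [ 0.6333 -0.2153] 0.0172 z50 0.0398 off [0.0221 0.0079] [0.0201 0.0054]
side bottle 59 mean [ 0.4455 -0.2329  0.0999] enc [ 0.4465 -0.2351] 0.0133 z50 0.1005 off [0.0012 0.0015] [ 0.0022 -0.0007]
```

View pics/f4.png

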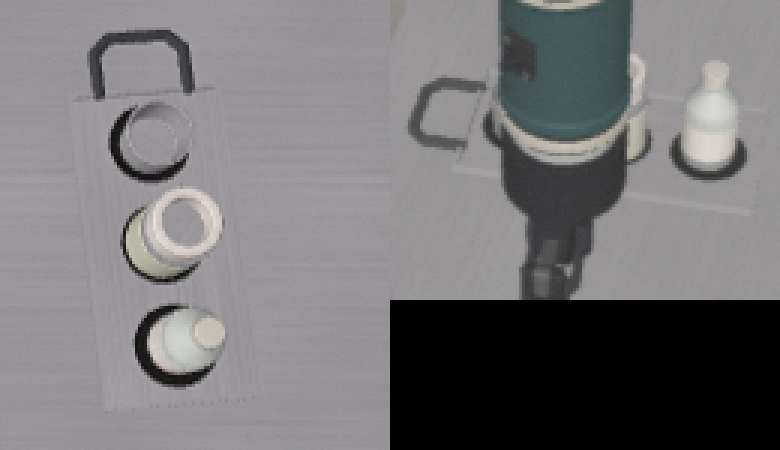

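The picture shows the pot (150,140), the jar with the tape on its lid (180,225) and the bottle (180,340), all upright on their spots. Measured offsets are about 2 mm, so I'm handing the job in.

```bash
python3 -c "
from h import *
print(bot.finish_job())"
```

```text
the job is handed in; nothing more can be done
None
```

The tray is laid as asked and the job is handed in (about 33 s): jar, pot and bottle upright within about 2–3 mm of their spot centres, tape flat on the jar's lid within about 1 mm of centre, marker pen not touched.

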